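# Lay a tube on the V-cradle and chock it

## Robot

A 7-joint arm with a two-finger parallel gripper is mounted at the origin on the work surface. World frame = base frame: x ahead of the robot, y to its left, z up, the work surface at z = 0. Lengths are in mm, angles in rad, forces in N, time in s.
With the tool pointing down it reaches from about 350 to 900 mm from the base axis. Payload 7.2 kg.
Tool frame: the origin (TCP) lies between the finger pads; the fingertips stand 8 mm ahead of it and the grasp point (between the pads) lies 11 mm behind it (robot.tip_reach is the distance from the TCP to the fingertips, in mm); z points along the fingers, y is the direction in which the jaws open and shut (so a half turn about z gives the same grasp; the last joint's range is limited). The gripper opens to 85 mm and grips with 20 to 120 N. Pads are 22 mm wide; open, the fingers measure 114 mm over their backs; the gripper's body (76 mm by 85 mm) begins 54 mm behind the grasp point. The pads swing forward as they close: fully open they stand 13 mm farther back than shut.
Start: joints at [-1.378, 0.411, -0.013, 1.596, 0.006, 1.134, -0.082], TCP at [161.168, 603.865, 239.297] pointing down, gripper open.
Joint ranges: [-2.95, 2.95], [-0.29, 1.99], [-1.47, 1.44], [0.14, 2.54], [-1.03, 4.17], [0.13, 1.85], [-2.86, 2.86]. Speed limits (rad/s): [2.39, 2.39, 3.01, 3.01, 3.14, 3.14, 3.14].

## Interface

Orientations are given as a rotation vector (axis times angle).
In Python, from bench import robot, eyes gives the robot as it stands. The module is installed in compiled form; this text tells all that it offers.
- The arm moves only by the tool play_rows, never from a script. Its argument "motion" is a list of rows, each an object of numbers: "rx", "ry", "rz": the turn, a rotation vector about the tool's x, y, z in degrees; "x", "y", "z": the shift along the tool's x, y, z in mm; "grip": the finger opening in mm, from 0 to 85.4. In form: [{"rx": .., "ry": .., "rz": .., "x": .., "y": .., "z": .., "grip": ..}, ...]. A call has 1 to 8 rows; each row is the pose to reach, as a shift and turn from the pose commanded when the call began, along the tool's axes at that moment; what a row does not reach only later rows make up. A row lasts 1/8 s, in which the tool goes at most 62.5 mm and 10.7 degrees, less where a joint would pass 70% of its speed; a pose out of reach is approached as far as the arm can. A call with a gripper value outside its range is refused whole. The fingers move at their own pace and stop on an object; "grip_force" is the grip in N (left out, the last holds). Time passes only in rows, so rows that repeat a pose let the fingers close. It gives the time, the measured TCP pose, the force and the opening at its end, in the units of the state.
- robot.sense(): the state, without advancing time (a new reading comes with each control period).
- eyes.camera(name): name is "side" or "top"; returns (picture, depth): 384x512x3 uint8, red, green, blue; 384x512 float32, mm along the optical axis (not along the pixel's ray), 0 where there is no reading.
- eyes.camera_model(name): a dict with "fx", "fy", "cx", "cy" (pixels), "R" (3x3) and "t" (3): a world point X has camera coordinates R X + t. Camera axes: x right, y down, z forward; pixel columns grow to the right and rows downward; lengths in mm; the calibration is good to about 2 mm. A picture is of the moment at which its call begins. camera_model takes no time and is no camera call.
- robot.hand_in(): hands the job in, once; it reports no verdict.
The state is a dict: "clock": time; "joint_pos": joint angles; "qvel": joint speeds; "joint_efforts": joint torques, N m; "eef_pos": TCP position; "orientation": TCP orientation; "contact_force": force on the tool from outside, world axes, zero at the start; "torque": the same for the moment, N m; "grip_width": finger opening in mm.
Only numpy, scipy, OpenCV 4.12 (cv2) and the standard library are available. Lean on these libraries where they do the work, as an engineer would, in place of code of your own. Each camera call takes 0.05 s, during which the arm holds its last target.

## Task

Take the longer of the two steel tubes off the wooden rack and lay it, without dropping it, across both V-bearers of the steel cradle, sticking out about evenly at both ends. Once it lies there released, stand the wooden chock on the cradle's base plate between the two bearers, on the low side of the V, with its sloped face towards the tube and squarely up against it, so that the tube cannot roll out. Leave the short tube, the can and the screwdriver alone.

Things in the scene. Friction and masses are not known exactly. Their poses are not given: they have to be found in the camera images.
- tube_long: Longer loose steel tube, 190 mm long, 40 mm outside diameter, about 0.65 kg. Origin at its centre, on its axis; its y is the tube's axis, x and z turn as it rolls. Starts level in one of the rack's two notches, axis 40 mm above the bench. The notches are 100 mm apart, and within 30 mm of its middle the tube is free of the rack down to the bench.
- tube_short: Shorter steel tube, 120 mm long, 40 mm diameter, in the other notch of the rack. Origin at its centre, y along its axis. A bystander, not to be moved.
- cradle: Fixed steel cradle; origin on the bench under cradle_seat, same axes. Base plate 12 mm thick, x -105 to +55, y -95 to +95 mm. On it stand two V-bearers 16 mm thick, centred at y = -65 and +65 mm. Each V has a high 60 degree flank on its +x side, up to 57 mm above the bench, out to x = +42, and a low 20 degree flank on its -x side ending in a lip 28 mm above the bench, out to x = -22 mm.
- cradle_seat (a point): Where the centre of a properly laid tube comes to lie: 44 mm above the bench, 32 mm above the top of the base plate, mid-way between the bearers. z up, y along the laid tube's axis (either way round). The chock belongs on the -x side, the low side of the V.
- chock: Loose wooden chock, 0.1 kg: 58 mm tall, 56 mm long (y), 66 mm deep (x) at the bottom, 32 mm at the top. Its +x face is a slope 60 degrees from horizontal, the others are upright. Origin 29 mm up, mid-length, 40 mm behind the slope's lowest edge, 26 mm ahead of the back; z up. Starts on the bench; grip it across its length. In place it is at x -45, y 0, z -3 mm from cradle_seat, x axes parallel.
- chock_face (a point): Point in the middle of the chock's sloped face, 22 mm above its underside, that touches the tube; it is 27 mm in front (+x) of the chock's origin and 7 mm below it. Axes as the chock. Properly placed it lies at x = -17, y = 0, z = -10 mm relative to cradle_seat.
- oil_can: Closed grey can, 60 mm diameter, 110 mm tall, standing on the bench; origin under its centre, z up. A bystander.
- screwdriver: Screwdriver lying on the bench, a bystander; x along its shaft.
Things that resemble listed ones, but are neither listed nor needed, are in the scene too. Leave any green look-alike of the tube_long alone.

How it is judged (in metres and radians):
On the way, in this order (a step that is already met when the one before it is completed fails the run):
1. the long tube lies in both V-bearers, released, not yet chocked (x of tube_long in the frame of cradle_seat between -0.005 and 0.005 m and y of tube_long in the frame of cradle_seat between -0.016 and 0.016 m and z of tube_long in the frame of cradle_seat between -0.005 and 0.005 m and angle between the y axis of tube_long and the y axis of cradle_seat, either way round below 0.06 rad and contact force between the fingers and tube_long below 0.2 N and linear speed of tube_long below 0.03 m/s), for 0.2 s.
2. the chock stands on the base plate with its slope against the tube (x of tube_long in the frame of cradle_seat between -0.005 and 0.005 m and y of tube_long in the frame of cradle_seat between -0.016 and 0.016 m and z of tube_long in the frame of cradle_seat between -0.005 and 0.005 m and angle between the y axis of tube_long and the y axis of cradle_seat, either way round below 0.06 rad and x of chock_face in the frame of cradle_seat between -0.0228 and -0.0123 m and y of chock_face in the frame of cradle_seat between -0.03 and 0.03 m and z of chock_face in the frame of cradle_seat between -0.015 and -0.005 m and angle between the x axis of chock and the x axis of cradle_seat, either way round below 0.2 rad and angle between chock's own z axis and vertical below 0.1 rad), for 0.2 s.
At the end, for the whole second after the job is handed in: Long tube in both bearers: within 5 mm of the seat across and in height, 16 mm along, 0.06 rad. Chock upright (0.1 rad) on the base plate, square within 0.2 rad, within 30 mm of mid-way between the bearers, its slope within about 5 mm of touching the tube. Both at rest (all of step 2 and linear speed of each of tube_long, chock below 0.02 m/s).
It fails at once if the long tube is dropped (falls freely by more than about 15 mm) (contact force between the fingers and tube_long below 0.05 N and linear speed of tube_long above 0.55 m/s).
It fails at once if the short tube is moved by more than 30 mm (distance of tube_short from where it was at the start of the episode above 0.03 m).
It fails at once if the can is moved by more than 40 mm or tipped (distance of oil_can from where it was at the start of the episode above 0.04 m or angle between oil_can's own z axis and vertical above 0.4 rad).
It fails at once if the screwdriver is moved by more than 40 mm (distance of screwdriver from where it was at the start of the episode above 0.04 m).
It also fails if it takes over 58 s, if anything falls off the work surface, if the arm or the gripper's body presses on something with over 40 N, if the wrist force passes 120 N, or if a joint passes its speed limit or range.

## Working session

There is one attempt and no reset: what is moved stays moved. The work goes in short steps, Python scripts to look and compute and a tool call to move; the robot and the scene stay as the last step left them, time stands still between calls to the robot, and variables do not carry over. Pictures are saved under pics/ and viewed, and the job is handed in when it is done.

Besides the shell and the picture viewer there is one more tool, called after "Emit:" in YAML: its name, and indented under it one key for each argument. play_rows: Moves the arm, as the interface text tells. Its arguments: {"type":"object","properties":{"motion":{"type":"array"},"grip_force":{"type":"number"}},"required":["motion"]}

```bash
mkdir -p pics; python3 - <<'E'
from bench import robot, eyes
import cv2, numpy as np
for n in ("side","top"):
    p,d=eyes.camera(n); np.savez(f"{n}0.npz",p=p,d=d); cv2.imwrite(f"pics/{n}0.png",cv2.resize(p[:,:,::-1],(800,600)))
    print(n,eyes.camera_model(n))
print(robot.sense())
E
```

```text
side {'fx': 417.7582785096819, 'fy': 417.7582785096819, 'cx': 255.16921014444748, 'cy': 189.95071006442316, 'R': array([[-0.96287596, -0.2694316 , -0.01662823],
       [-0.1596901 ,  0.61818833, -0.76963774],
       [ 0.21764411, -0.73841032, -0.63826424]]), 't': array([529.80100275, 194.66659988, 836.40742818])}
top {'fx': 390.9921236721616, 'fy': 390.9921236721616, 'cx': 263.2985917633139, 'cy': 191.3013643453963, 'R': array([[-9.03102159e-05, -9.99971746e-01, -7.51660150e-03],
       [-9.82984736e-01,  1.46947484e-03, -1.83681383e-01],
       [ 1.83687238e-01,  7.37211623e-03, -9.82957095e-01]]), 't': array([-58.45992378, 564.03566556, 976.73530761])}
{'clock': 0.1, 'joint_pos': array([-1.37818415,  0.4118861 , -0.0127325 ,  1.59696478,  0.00560919,
        1.13427526, -0.0822056 ]), 'qvel': array([-9.13803128e-04, -2.30487852e-03, -1.23954499e-03, -2.80772719e-03,
       -1.20813280e-04, -1.20526583e-05, -1.56310119e-03]), 'joint_efforts': array([ 3.23889988e-03, -6.01827979e+01,  6.84385244e-01, -3.00086832e+01,
        1.39839534e-02,  6.48937115e-03,  7.15601163e-05]), 'eef_pos': array([161.08110998, 603.43836664, 238.49398307]), 'orientation': array([-4.08446555e-01, -3.11483659e+00,  2.34840001e-03]), 'contact_force': array([-0.76831607, -0.75876233, -0.49610145]), 'torque': array([-0.02455384,  0.01822395,  0.04562799]), 'grip_width': 85.69850390042397}
```

View pics/side0.png

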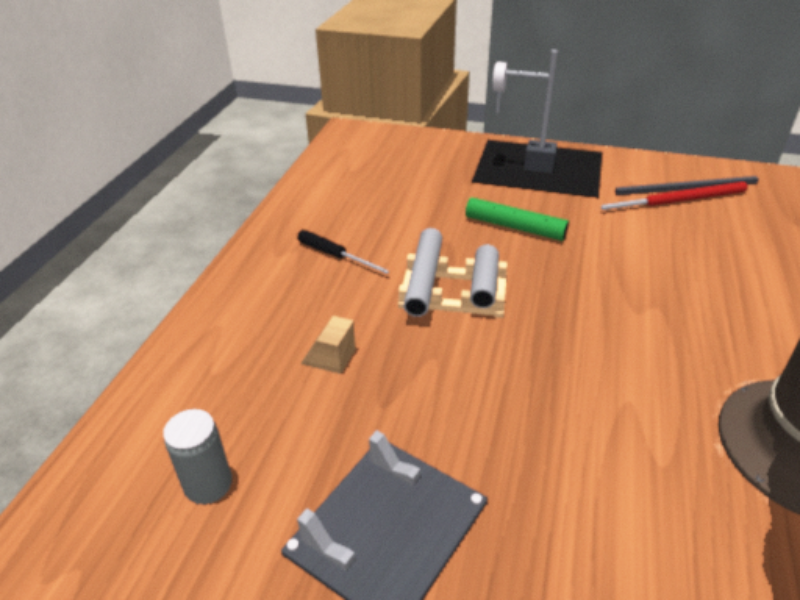

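View pics/top0.png

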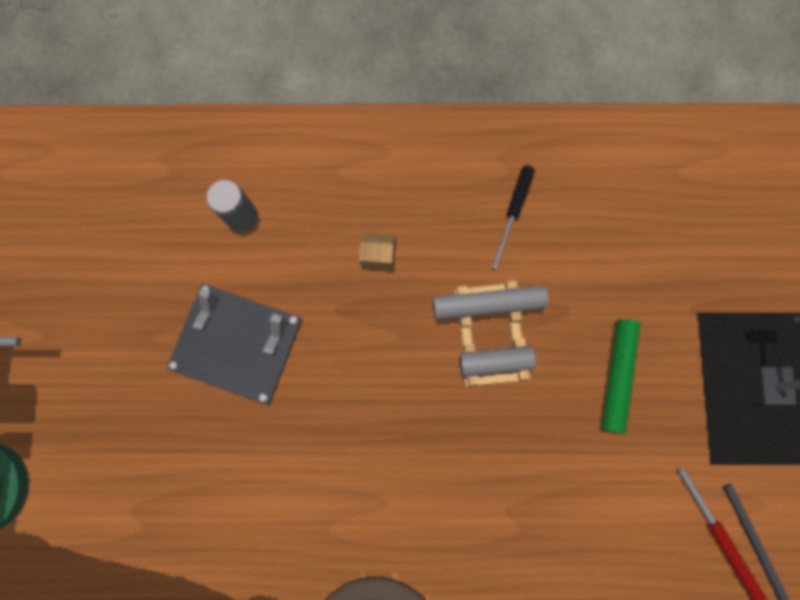

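```bash
cat > h.py <<'E'
import numpy as np, cv2
from bench import robot, eyes
def cloud(n,d):
    m=eyes.camera_model(n); v,u=np.mgrid[0:d.shape[0],0:d.shape[1]]
    c=np.stack([(u-m['cx'])/m['fx']*d,(v-m['cy'])/m['fy']*d,d],-1)
    w=(c-m['t'])@m['R']; w[d<=0]=np.nan
    return w
def proj(n,P):
    m=eyes.camera_model(n); c=np.asarray(P,float)@m['R'].T+m['t']
    return np.stack([c[...,0]/c[...,2]*m['fx']+m['cx'],c[...,1]/c[...,2]*m['fy']+m['cy']],-1)
E
python3 - <<'E'
from h import *
for n in ("top","side"):
    f=np.load(n+"0.npz");w=cloud(n,f['d'])
    ok=np.isfinite(w[...,0])
    z=w[...,2]; r=(w[...,0]>300)&(w[...,0]<800)&(abs(w[...,1])<500)
    print(n,"bench z med",np.nanmedian(z[r]))
    mask=(r&(z>20)&ok).astype(np.uint8)
    k,l,s,c=cv2.connectedComponentsWithStats(mask)
    for i in range(1,k):
        if s[i,4]>30:
            q=w[l==i]; print(i,s[i],q.mean(0).round(1),q.min(0).round(),q.max(0).round())
f=np.load("top0.npz");p=f['p'][:,:,::-1]
cv2.imwrite("pics/c1.png",cv2.resize(p[170:270,100:210],None,fx=7,fy=6,interpolation=cv2.INTER_CUBIC)[:600])
cv2.imwrite("pics/c2.png",cv2.resize(p[140:260,220:360],None,fx=5,fy=5,interpolation=cv2.INTER_CUBIC))
f=np.load("side0.npz");p=f['p'][:,:,::-1]
cv2.imwrite("pics/c3.png",cv2.resize(p[264:384,170:330],None,fx=5,fy=5,interpolation=cv2.INTER_CUBIC))
E
```

```text
top bench z med 0.35211254390900787
1 [325 110  17  29 204] [ 761.2 -253.4   24. ] [ 719. -278.   20.] [ 800. -230.   30.]
2 [133 116  31  31 668] [718.  242.3  89.7] [695. 219.  20.] [752. 276. 114.]
3 [230 151  23  21 410] [647.3   0.8  50.6] [626. -28.  20.] [684.  31.  63.]
4 [ 277  180   74   29 1222] [ 557.8 -191.1   52.5] [ 522. -287.   20.] [599. -95.  66.]
5 [127 185  12  15 119] [564.5 290.9  42. ] [549. 281.  20.] [580. 305.  59.]
6 [124 200  10  11  68] [531.5 304.2  24.9] [518. 294.  20.] [546. 314.  31.]
7 [169 201  14  26 181] [509.2 174.   35.6] [475. 159.  20.] [537. 192.  60.]
8 [ 385  204   25   74 1127] [ 437.1 -409.1   35.1] [ 343. -447.   20.] [ 534. -375.   45.]
10 [294 217  49  30 866] [ 459.9 -200.3   51.2] [ 422. -263.   21.] [ 499. -140.   64.]
side bench z med 2.249086287668465
1 [298 126  67  25 739] [ 436.1 -403.1   34.3] [ 342. -440.   20.] [ 535. -374.   46.]
2 [195 147  26  15 154] [ 758.5 -248.7   25.2] [ 719. -274.   20.] [ 800. -230.   31.]
3 [ 256  146   31   56 1016] [ 555.7 -173.4   50.5] [ 521. -288.   20.] [599. -94.  64.]
4 [295 156  30  41 804] [ 459.4 -188.3   48.1] [ 423. -263.   20.] [ 499. -138.   64.]
7 [196 202  32  32 616] [643.4  10.8  47.4] [625. -29.  20.] [683.  33.  63.]
8 [ 105  262   43   56 1732] [715.7 260.4  83.1] [695. 222.  20.] [753. 280. 114.]
9 [236 275  33  33 433] [511.4 175.9  36. ] [474. 157.  20.] [539. 194.  61.]
11 [191 325  36  38 535] [552.6 298.4  36.3] [517. 280.  20.] [581. 316.  61.]
```

View pics/c1.png

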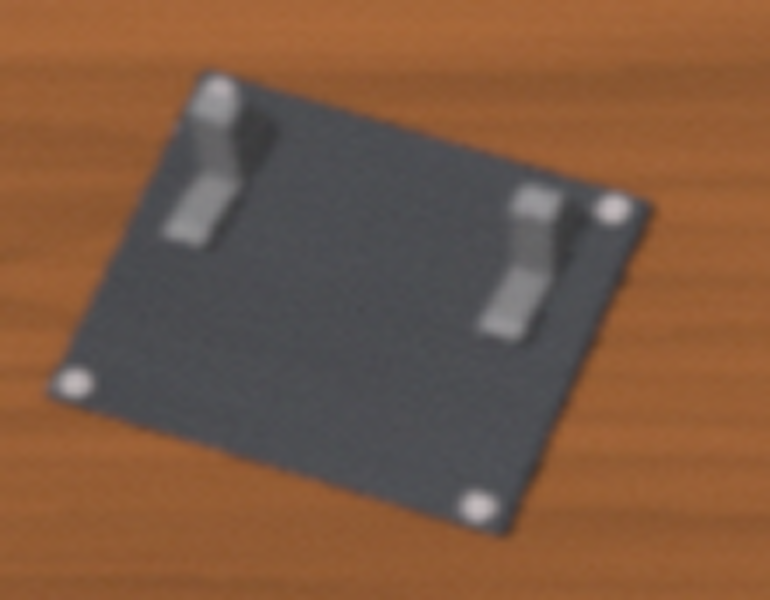

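View pics/c2.png

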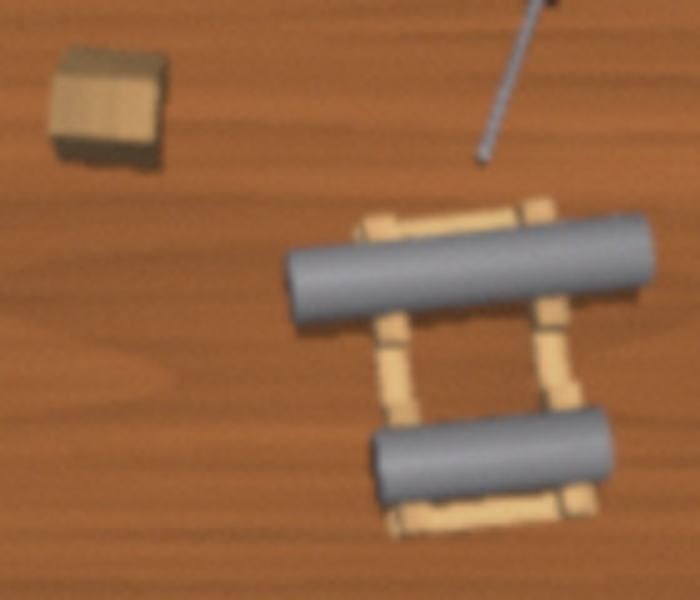

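View pics/c3.png

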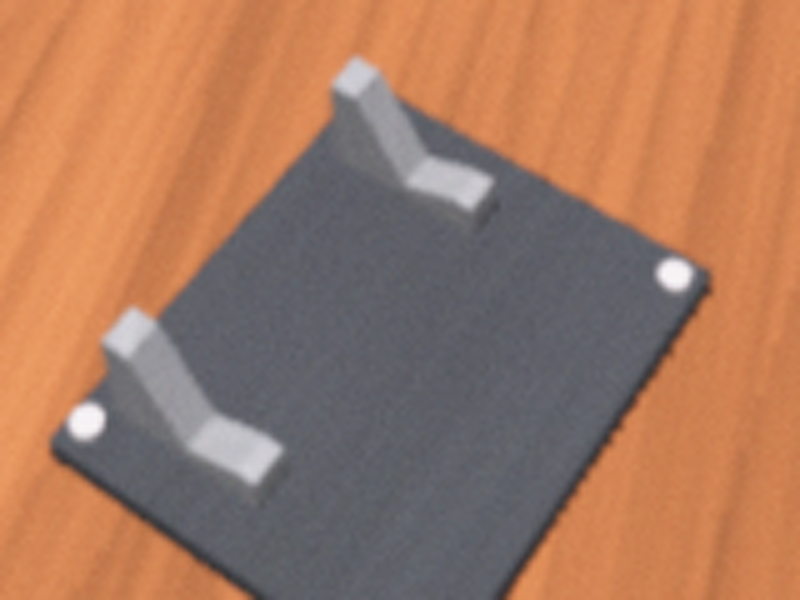

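```bash
cat > fit.py <<'E'
from h import *
from scipy.optimize import least_squares
def loc(w,p):
    c,s=np.cos(p[2]),np.sin(p[2]); d=w[:,:2]-p[:2]
    return np.c_[d[:,0]*c+d[:,1]*s,-d[:,0]*s+d[:,1]*c,w[:,2]]
def chock_sd(q,z0=0):
    z=q[:,2]-z0; s=np.sin(np.pi/3);c=.5
    # slope: passes (40,0) at z=0, to x=6 at z=58
    return np.max(np.c_[-26-q[:,0],(q[:,0]-40)*s+z*c,abs(q[:,1])-28,z-58],1)
def fit_chock(clouds,g,z0=0,rad=60):
    out=[]
    for w in clouds+[None]:
        ww=np.concatenate([x.reshape(-1,3) for x in clouds]) if w is None else w.reshape(-1,3)
        ww=ww[np.isfinite(ww[:,0])]; ww=ww[(np.hypot(ww[:,0]-g[0],ww[:,1]-g[1])<rad)&(ww[:,2]>z0+8)&(ww[:,2]<z0+75)]
        r=least_squares(lambda p:chock_sd(loc(ww-[0,0,p[3]],p),z0),[*g,0],loss='soft_l1',f_scale=2,x_scale=[1,1,.02,1])
        out.append(np.r_[r.x,np.median(abs(r.fun))]); 
    return out
def fit_tube(clouds,g,L=190,zmin=45,rad=115):
    out=[]
    for w in clouds+[None]:
        ww=np.concatenate([x.reshape(-1,3) for x in clouds]) if w is None else w.reshape(-1,3)
        ww=ww[np.isfinite(ww[:,0])]; q=loc(ww,g)
        ww=ww[(abs(q[:,0])<28)&(abs(q[:,1])<rad)&(q[:,2]>zmin)&(q[:,2]<zmin+75)]
        f=lambda p:np.hypot(loc(ww,p)[:,0],ww[:,2]-p[3]-p[4]*loc(ww,p)[:,1])-20
        r=least_squares(f,[*g,zmin-5,0],loss='soft_l1',f_scale=2,x_scale=[1,1,.02,1,.02])
        p=r.x; y=loc(ww,p)[:,1]; lo,hi=np.percentile(y,[.5,99.5]); mid=(lo+hi)/2
        c=np.array([p[0]-np.sin(p[2])*mid,p[1]+np.cos(p[2])*mid])
        out.append(np.r_[c,p[2:],hi-lo,np.median(abs(r.fun))])
    return out
E
python3 - <<'E'
from fit import *
np.set_printoptions(suppress=True,precision=3)
C=[cloud(n,np.load(n+"0.npz")['d']) for n in("top","side")]
print("chock");[print(x) for x in fit_chock(C,[648,0,0.])]
print("tube");[print(x) for x in fit_tube(C,[558,-191,-1.6+np.pi*0])]
print("short");[print(x) for x in fit_tube(C,[460,-200,-1.6],rad=90)]
# cradle
top=[((205,72),(55,95,12)),((650,205),(55,-95,12)),((508,535),(-105,-95,12)),((50,395),(-105,95,12)),((163,240),(-22,73,28)),((205,245),(-22,57,28)),((478,335),(-22,-57,28)),((520,340),(-22,-73,28))]
side=[((708,275),(-105,-95,12)),((57,440),(55,95,12)),((395,95),(55,-95,12)),((495,178),(-22,-73,28)),((465,210),(-22,-57,28)),((285,455),(-22,57,28)),((255,487),(-22,73,28))]
def px(L,s,o):return np.array([[(a[0]+.5)/s[0]-.5+o[0],(a[1]+.5)/s[1]-.5+o[1]] for a,_ in L])
T=px(top,(7,6),(100,170));S=px(side,(5,5),(170,264))
def W(L,p):
    q=np.array([b for _,b in L],float);c,s=np.cos(p[2]),np.sin(p[2])
    return np.c_[p[0]+c*q[:,0]-s*q[:,1],p[1]+s*q[:,0]+c*q[:,1],q[:,2]]
def fr(p,w):
    r=[]
    if w!=1:r.append((proj("top",W(top,p))-T).ravel())
    if w!=0:r.append((proj("side",W(side,p))-S).ravel())
    return np.concatenate(r)
for w in (0,1,2):
    r=least_squares(fr,[510,240,-.4],args=(w,),x_scale=[1,1,.02],loss='soft_l1');print("cradle",r.x,fr(r.x,w).reshape(-1,2).round(1).tolist())
E
```

```text
chock
[654.021   1.24   -0.078   0.169   0.526]
[653.787  -0.299  -0.076   1.761   0.575]
[653.739  -0.181  -0.078   1.062   0.703]
tube
[ 511.366 -189.489   -1.614   21.209   -0.007  136.222    4.501]
[ 511.345 -189.054   -1.594   41.585   -0.001  135.469    4.146]
[ 511.377 -189.301   -1.606   11.425   -0.005  135.972    4.488]
short
[ 496.398 -199.515   -1.537  111.102   -0.042  108.773    4.289]
[ 494.847 -199.058   -1.575   41.755   -0.056  109.639    4.234]
[ 495.983 -199.284   -1.553  159.052   -0.048  108.754    4.488]
cradle [517.92  240.351  -0.33 ] [[-0.2, -0.5], [0.7, -0.7], [-0.4, 0.7], [-0.8, 0.8], [0.3, -0.6], [-0.1, 0.5], [0.5, -0.7], [0.1, 0.4]]
cradle [517.648 240.779  -0.336] [[1.4, -0.3], [-2.1, 0.3], [-5.5, -3.1], [0.2, 1.0], [1.5, 0.6], [-0.1, -1.0], [0.0, 0.1]]
cradle [517.799 240.581  -0.333] [[-0.2, -0.6], [0.6, -0.5], [-0.7, 0.8], [-1.0, 0.7], [0.3, -0.6], [-0.2, 0.5], [0.3, -0.6], [-0.1, 0.5], [1.3, -0.6], [-2.1, 0.3], [-5.7, -3.2], [0.1, 0.9], [1.4, 0.4], [-0.0, -1.1], [0.1, -0.0]]
```

```bash
python3 - <<'E'
from fit import *
np.set_printoptions(suppress=True,precision=3)
C=[cloud(n,np.load(n+"0.npz")['d']) for n in("top","side")]
print("tube");[print(x) for x in fit_tube(C,[558,-191,.08])]
print("short");[print(x) for x in fit_tube(C,[460,-200,.08],rad=90)]
from scipy.spatial.transform import Rotation as R
s=robot.sense(); print(R.from_rotvec(s['orientation']).as_matrix(), robot.tip_reach)
E
```

```text
tube
[ 560.624 -191.24     0.108   39.82    -0.     188.473    0.978]
[ 560.457 -190.971    0.109   43.896   -0.006  190.023    0.745]
[ 560.519 -190.948    0.109   41.446   -0.002  189.586    1.14 ]
short
[ 461.043 -200.617    0.109   40.149   -0.     119.109    0.891]
[ 460.801 -200.394    0.109   45.229   -0.016  122.159    0.768]
[ 460.96  -200.522    0.11    44.162   -0.007  120.096    1.09 ]
[[-0.966  0.258 -0.   ]
 [ 0.258  0.966 -0.001]
 [-0.    -0.001 -1.   ]] 8.0
```

```bash
cat > go.py <<'E'
from h import *
from scipy.spatial.transform import Rotation as R
def plan(P,jawdeg):
    s=robot.sense(); M=R.from_rotvec(s['orientation']).as_matrix()
    best=None
    for k in (0,180):
        a=np.radians(jawdeg+k); y=np.array([np.cos(a),np.sin(a),0]);z=np.array([0,0,-1.]);x=np.cross(y,z)
        D=R.from_matrix(M.T@np.c_[x,y,z]).as_rotvec(degrees=True)
        if best is None or np.linalg.norm(D)<np.linalg.norm(best):best=D
    d=M.T@(np.array(P)-s['eef_pos'])
    print("clock",round(s['clock'],2),"eef",s['eef_pos'].round(1),"F",s['contact_force'].round(1),"w",round(s['grip_width'],1),"j",s['joint_pos'].round(2))
    print("shift",d.round(1),"rot",best.round(2))
E
python3 -c "
from go import *
plan([560.5,-191,150],6.25)"
```

```text
clock 0.1 eef [161.1 603.4 238.5] F [-0.8 -0.8 -0.5] w 85.7 j [-1.38  0.41 -0.01  1.6   0.01  1.13 -0.08]
shift [-590.7 -664.5   89.5] rot [-7.000e-02  6.000e-02  6.881e+01]
```

Emit:
play_rows:
  motion:
    - {"x": -590,"y": -664,"z": 0,"rz": 68.8,"grip": 85}
    - {"x": -590,"y": -664,"z": 0,"rz": 68.8,"grip": 85}
    - {"x": -590,"y": -664,"z": 0,"rz": 68.8,"grip": 85}
    - {"x": -590,"y": -664,"z": 0,"rz": 68.8,"grip": 85}
    - {"x": -590,"y": -664,"z": 0,"rz": 68.8,"grip": 85}
    - {"x": -590,"y": -664,"z": 0,"rz": 68.8,"grip": 85}
    - {"x": -590,"y": -664,"z": 0,"rz": 68.8,"grip": 85}
    - {"x": -590,"y": -664,"z": 0,"rz": 68.8,"grip": 85}

```text
schema error: expected keys rx, ry, rz, x, y, z, grip
```

```bash
python3 -c "
from go import *
plan([560.5,-191,150],6.25)"
```

```text
clock 0.1 eef [161.1 603.4 238.5] F [-0.8 -0.8 -0.5] w 85.7 j [-1.38  0.41 -0.01  1.6   0.01  1.13 -0.08]
shift [-590.7 -664.5   89.5] rot [-7.000e-02  6.000e-02  6.881e+01]
```

Emit:
play_rows:
  motion:
    - {"rx": 0,"ry": 0,"rz": 68.8,"x": -590,"y": -664,"z": 0,"grip": 85}
    - {"rx": 0,"ry": 0,"rz": 68.8,"x": -590,"y": -664,"z": 0,"grip": 85}
    - {"rx": 0,"ry": 0,"rz": 68.8,"x": -590,"y": -664,"z": 0,"grip": 85}
    - {"rx": 0,"ry": 0,"rz": 68.8,"x": -590,"y": -664,"z": 0,"grip": 85}
    - {"rx": 0,"ry": 0,"rz": 68.8,"x": -590,"y": -664,"z": 0,"grip": 85}
    - {"rx": 0,"ry": 0,"rz": 68.8,"x": -590,"y": -664,"z": 0,"grip": 85}
    - {"rx": 0,"ry": 0,"rz": 68.8,"x": -590,"y": -664,"z": 0,"grip": 85}
    - {"rx": 0,"ry": 0,"rz": 68.8,"x": -590,"y": -664,"z": 0,"grip": 85}

```text
clock: 1.1
eef_pos: [386.1, 155.2, 239.4]
orientation: [-2.098, -2.338, -0.001]
contact_force: [1.4, 0.3, -0.7]
grip_width: 84.9
```

```bash
python3 -c "
from go import *
plan([560.5,-191,150],6.25)"
```

```text
clock 1.1 eef [386.1 155.2 239.4] F [ 1.4  0.3 -0.7] w 84.9 j [-0.94  0.03  0.46  2.09 -0.02  1.02 -0.36]
shift [-363.1  135.8   89.2] rot [ 0.02 -0.03 -0.04]
```

Emit:
play_rows:
  motion:
    - {"rx": 0,"ry": 0,"rz": 0,"x": -363,"y": 136,"z": 40,"grip": 85}
    - {"rx": 0,"ry": 0,"rz": 0,"x": -363,"y": 136,"z": 40,"grip": 85}
    - {"rx": 0,"ry": 0,"rz": 0,"x": -363,"y": 136,"z": 40,"grip": 85}
    - {"rx": 0,"ry": 0,"rz": 0,"x": -363,"y": 136,"z": 40,"grip": 85}
    - {"rx": 0,"ry": 0,"rz": 0,"x": -363,"y": 136,"z": 40,"grip": 85}
    - {"rx": 0,"ry": 0,"rz": 0,"x": -363,"y": 136,"z": 60,"grip": 85}
    - {"rx": 0,"ry": 0,"rz": 0,"x": -363,"y": 136,"z": 89,"grip": 85}
    - {"rx": 0,"ry": 0,"rz": 0,"x": -363,"y": 136,"z": 89,"grip": 85}

```text
clock: 2.1
eef_pos: [558.5, -190.0, 147.4]
orientation: [-2.097, -2.333, 0.006]
contact_force: [-0.1, 0.4, -0.0]
grip_width: 85.0
```

```bash
python3 -c "
from go import *
plan([560.5,-191,30],6.25)"
```

```text
clock 2.1 eef [ 558.5 -190.   147.4] F [-0.1  0.4 -0. ] w 85.0 j [-0.23  0.51  0.65  1.81 -0.37  0.95  0.69]
shift [ -1.3   2.6 117.4] rot [-0.33 -0.03 -0.15]
```

Emit:
play_rows:
  motion:
    - {"rx": 0,"ry": 0,"rz": 0,"x": 0,"y": 1,"z": 45,"grip": 85}
    - {"rx": 0,"ry": 0,"rz": 0,"x": 0,"y": 1,"z": 80,"grip": 85}
    - {"rx": 0,"ry": 0,"rz": 0,"x": 0,"y": 1,"z": 105,"grip": 85}
    - {"rx": 0,"ry": 0,"rz": 0,"x": 0,"y": 1,"z": 118,"grip": 85}
    - {"rx": 0,"ry": 0,"rz": 0,"x": 0,"y": 1,"z": 118,"grip": 85}
    - {"rx": 0,"ry": 0,"rz": 0,"x": 0,"y": 1,"z": 118,"grip": 85}

```text
clock: 2.85
eef_pos: [562.3, -188.8, 33.6]
orientation: [2.095, 2.339, 0.002]
contact_force: [-0.0, -0.1, 0.1]
grip_width: 84.8
```

```bash
python3 -c "
from go import *
plan([560.5,-191,30],6.25)
p,d=eyes.camera('side');cv2.imwrite('pics/s1.png',cv2.resize(p[120:260,200:360,::-1],None,fx=4,fy=4,interpolation=cv2.INTER_CUBIC))"
```

```text
clock 2.85 eef [ 562.3 -188.8   33.6] F [-0.  -0.1  0.1] w 84.8 j [-0.15  0.66  0.55  1.88 -0.5   0.74  0.79]
shift [-2.  -2.   3.6] rot [0.1  0.03 0.03]
```

View pics/s1.png

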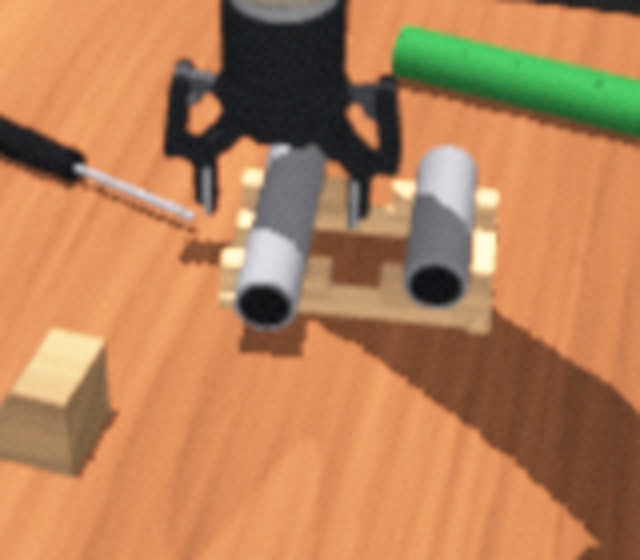

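The fingers straddle the long tube mid-length, with tips at about (205,205) and (355,220) in the crop. They are clear of the rack and the short tube. I'll trim the position slightly and close.

Emit:
play_rows:
  motion:
    - {"rx": 0,"ry": 0,"rz": 0,"x": -2,"y": -2,"z": 4,"grip": 85}
    - {"rx": 0,"ry": 0,"rz": 0,"x": -2,"y": -2,"z": 4,"grip": 60}
    - {"rx": 0,"ry": 0,"rz": 0,"x": -2,"y": -2,"z": 4,"grip": 45}
    - {"rx": 0,"ry": 0,"rz": 0,"x": -2,"y": -2,"z": 4,"grip": 30}
    - {"rx": 0,"ry": 0,"rz": 0,"x": -2,"y": -2,"z": 4,"grip": 30}
    - {"rx": 0,"ry": 0,"rz": 0,"x": -2,"y": -2,"z": 4,"grip": 30}
    - {"rx": 0,"ry": 0,"rz": 0,"x": -2,"y": -2,"z": 4,"grip": 30}
    - {"rx": 0,"ry": 0,"rz": 0,"x": -2,"y": -2,"z": 4,"grip": 30}
  grip_force: 80

```text
clock: 3.9
eef_pos: [560.5, -191.0, 28.8]
orientation: [2.096, 2.339, 0.001]
contact_force: [1.7, 0.6, 5.2]
grip_width: 38.4
```

```bash
python3 -c "
from go import *
plan([560.5,-191,30],6.25)"
```

```text
clock 3.9 eef [ 560.5 -191.    28.8] F [1.7 0.6 5.2] w 38.4 j [-0.14  0.67  0.54  1.88 -0.5   0.73  0.8 ]
shift [-0.   0.  -1.2] rot [0.09 0.02 0.02]
```

Emit:
play_rows:
  motion:
    - {"rx": 0,"ry": 0,"rz": 0,"x": 0,"y": 0,"z": -15,"grip": 30}
    - {"rx": 0,"ry": 0,"rz": 0,"x": 0,"y": 0,"z": -40,"grip": 30}
    - {"rx": 0,"ry": 0,"rz": 0,"x": 0,"y": 0,"z": -75,"grip": 30}
    - {"rx": 0,"ry": 0,"rz": 0,"x": 0,"y": 0,"z": -110,"grip": 30}
    - {"rx": 0,"ry": 0,"rz": 0,"x": 0,"y": 0,"z": -145,"grip": 30}
    - {"rx": 0,"ry": 0,"rz": 0,"x": 0,"y": 0,"z": -145,"grip": 30}
    - {"rx": 0,"ry": 0,"rz": 0,"x": 0,"y": 0,"z": -145,"grip": 30}

```text
clock: 4.78
eef_pos: [558.3, -190.3, 171.7]
orientation: [-2.095, -2.337, 0.002]
contact_force: [-1.2, 0.6, -7.9]
grip_width: 37.8
```

```bash
python3 -c "
from go import *
from fit import *
np.set_printoptions(suppress=True,precision=3)
plan([517.9,240.5,120],np.degrees(-.332))
C=[cloud(n,eyes.camera(n)[1]) for n in('top','side')]
s=robot.sense()['eef_pos']
[print(x) for x in fit_tube(C,[s[0],s[1],.109],zmin=s[2]+8)]
p,d=eyes.camera('side');cv2.imwrite('pics/s2.png',cv2.resize(p[60:260,180:380,::-1],None,fx=3,fy=3,interpolation=cv2.INTER_CUBIC))"
```

```text
clock 4.78 eef [ 558.3 -190.3  171.7] F [-1.2  0.6 -7.9] w 37.8 j [-0.24  0.48  0.67  1.79 -0.35  0.99  0.68]
shift [432.6   6.9  52.2] rot [-0.17 -0.04 25.28]
[ 558.409 -191.43     0.118  184.111    0.011  189.326    0.544]
[ 555.18  -173.772    0.16   215.471   -0.07   156.61     6.259]
[ 557.12  -189.193    0.132  210.453   -0.063  187.574    6.307]
```

View pics/s2.png

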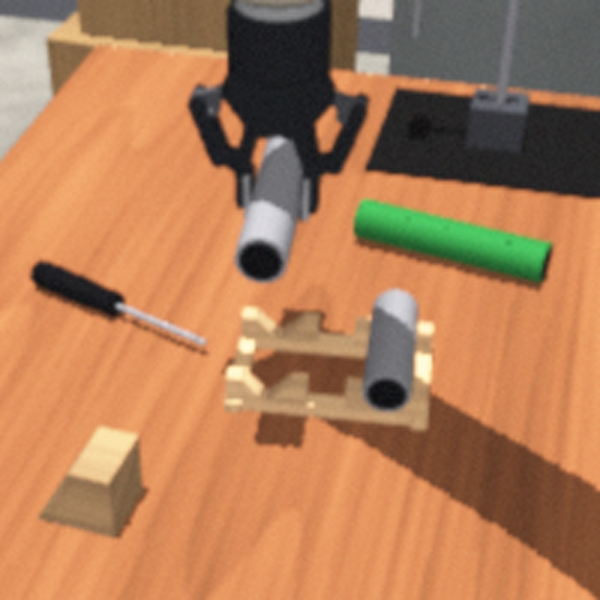

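Emit:
play_rows:
  motion:
    - {"rx": 0,"ry": 0,"rz": 3,"x": 25,"y": 0,"z": 0,"grip": 30}
    - {"rx": 0,"ry": 0,"rz": 6,"x": 70,"y": 1,"z": 0,"grip": 30}
    - {"rx": 0,"ry": 0,"rz": 9,"x": 120,"y": 2,"z": 0,"grip": 30}
    - {"rx": 0,"ry": 0,"rz": 12,"x": 170,"y": 3,"z": 0,"grip": 30}
    - {"rx": 0,"ry": 0,"rz": 15,"x": 220,"y": 4,"z": 0,"grip": 30}
    - {"rx": 0,"ry": 0,"rz": 18,"x": 270,"y": 5,"z": 0,"grip": 30}
    - {"rx": 0,"ry": 0,"rz": 21,"x": 310,"y": 6,"z": 0,"grip": 30}
    - {"rx": 0,"ry": 0,"rz": 23,"x": 340,"y": 6,"z": 0,"grip": 30}

```text
clock: 5.92
eef_pos: [527.6, 149.7, 172.2]
orientation: [-2.52, -1.875, 0.003]
contact_force: [1.0, -0.0, -7.5]
grip_width: 37.8
```

```bash
python3 -c "
from go import *
plan([517.9,240.5,120],np.degrees(-.332))"
```

```text
clock 5.92 eef [527.6 149.7 172.2] F [ 1.  -0.  -7.5] w 37.8 j [-0.94  0.43  0.76  1.9  -0.35  0.96 -0.31]
shift [ 84.2 -35.3  52.2] rot [-0.08  0.06  2.31]
```

Emit:
play_rows:
  motion:
    - {"rx": 0,"ry": 0,"rz": 2.3,"x": 35,"y": -15,"z": 0,"grip": 30}
    - {"rx": 0,"ry": 0,"rz": 2.3,"x": 65,"y": -27,"z": 10,"grip": 30}
    - {"rx": 0,"ry": 0,"rz": 2.3,"x": 84,"y": -35,"z": 30,"grip": 30}
    - {"rx": 0,"ry": 0,"rz": 2.3,"x": 84,"y": -35,"z": 52,"grip": 30}
    - {"rx": 0,"ry": 0,"rz": 2.3,"x": 84,"y": -35,"z": 65,"grip": 30}
    - {"rx": 0,"ry": 0,"rz": 2.3,"x": 84,"y": -35,"z": 65,"grip": 30}
    - {"rx": 0,"ry": 0,"rz": 2.3,"x": 84,"y": -35,"z": 65,"grip": 30}

```text
clock: 6.8
eef_pos: [519.9, 237.5, 108.7]
orientation: [2.559, 1.822, 0.001]
contact_force: [-0.6, 0.3, -7.4]
grip_width: 37.8
```

```bash
python3 -c "
from go import *
from fit import *
np.set_printoptions(suppress=True,precision=3)
plan([517.9,240.5,35],np.degrees(-.332))
im={n:eyes.camera(n) for n in('top','side')}
C=[cloud(n,im[n][1]) for n in('top','side')]
s=robot.sense()['eef_pos']
[print(x) for x in fit_tube(C,[s[0],s[1],-.332],zmin=s[2]+8)]
p=im['side'][0];cv2.imwrite('pics/s3.png',cv2.resize(p[224:384,150:350,::-1],None,fx=3.5,fy=3.5,interpolation=cv2.INTER_CUBIC))"
```

```text
clock 6.8 eef [519.9 237.5 108.7] F [-0.6  0.3 -7.4] w 37.8 j [-1.02  0.55  0.69  1.89 -0.45  0.86 -0.43]
shift [ 2.1 -2.9 73.7] rot [ 0.04 -0.02 -0.09]
[502.75  191.713  -0.323 178.017   0.032  93.993   4.817]
[513.117 239.616  -0.323 130.68   -0.018 189.146   4.937]
[514.096 238.704  -0.299 141.99   -0.006 190.142   4.976]
```

View pics/s3.png

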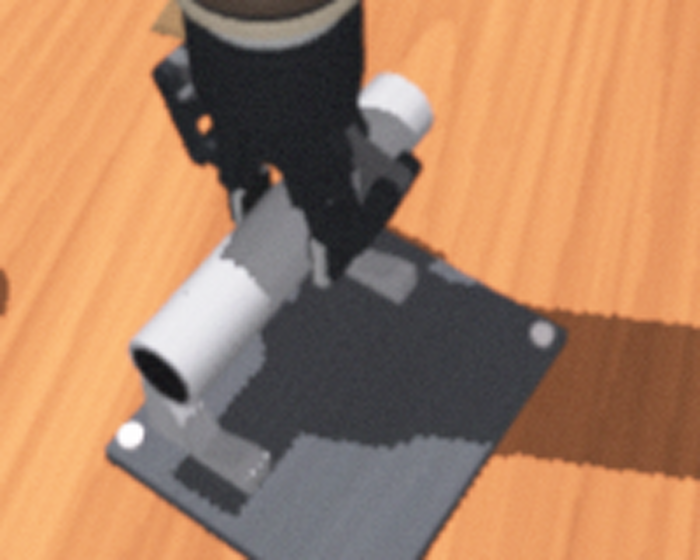

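Emit:
play_rows:
  motion:
    - {"rx": 0,"ry": 0,"rz": 0,"x": 2,"y": -3,"z": 20,"grip": 30}
    - {"rx": 0,"ry": 0,"rz": 0,"x": 2,"y": -3,"z": 40,"grip": 30}
    - {"rx": 0,"ry": 0,"rz": 0,"x": 2,"y": -3,"z": 58,"grip": 30}
    - {"rx": 0,"ry": 0,"rz": 0,"x": 2,"y": -3,"z": 68,"grip": 30}
    - {"rx": 0,"ry": 0,"rz": 0,"x": 2,"y": -3,"z": 68,"grip": 30}
    - {"rx": 0,"ry": 0,"rz": 0,"x": 2,"y": -3,"z": 68,"grip": 30}

```text
clock: 7.65
eef_pos: [517.6, 241.0, 40.7]
orientation: [2.558, 1.823, 0.001]
contact_force: [-0.2, 0.0, -6.9]
grip_width: 37.8
```

```bash
python3 -c "
from go import *
plan([517.9,240.5,32],np.degrees(-.332))"
```

```text
clock 7.65 eef [517.6 241.   40.7] F [-0.2  0.  -6.9] w 37.8 j [-0.97  0.64  0.61  1.93 -0.54  0.74 -0.37]
shift [-0.3  0.4  8.7] rot [ 0.03 -0.03 -0.04]
```

Emit:
play_rows:
  motion:
    - {"rx": 0,"ry": 0,"rz": 0,"x": 0,"y": 0,"z": 2,"grip": 30}
    - {"rx": 0,"ry": 0,"rz": 0,"x": 0,"y": 0,"z": 4,"grip": 30}
    - {"rx": 0,"ry": 0,"rz": 0,"x": 0,"y": 0,"z": 6,"grip": 30}
    - {"rx": 0,"ry": 0,"rz": 0,"x": 0,"y": 0,"z": 7,"grip": 30}
    - {"rx": 0,"ry": 0,"rz": 0,"x": 0,"y": 0,"z": 7,"grip": 30}

```text
clock: 8.28
eef_pos: [517.1, 241.0, 33.3]
orientation: [2.558, 1.823, 0.0]
contact_force: [0.5, -0.1, -7.9]
grip_width: 38.1
```

```bash
python3 -c "
from go import *
from fit import *
np.set_printoptions(suppress=True,precision=3)
plan([517.9,240.5,32],np.degrees(-.332))
im={n:eyes.camera(n) for n in('top','side')}
p=im['side'][0];cv2.imwrite('pics/s4.png',cv2.resize(p[224:384,150:350,::-1],None,fx=3.5,fy=3.5,interpolation=cv2.INTER_CUBIC))"
```

```text
clock 8.28 eef [517.1 241.   33.3] F [ 0.5 -0.1 -7.9] w 38.1 j [-0.96  0.65  0.6   1.93 -0.55  0.72 -0.36]
shift [-0.2  0.9  1.3] rot [ 0.   -0.   -0.02]
```

View pics/s4.png

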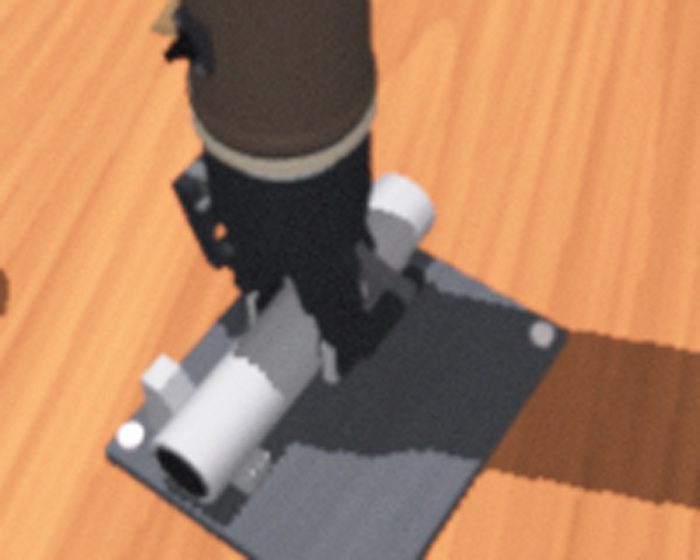

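The tube sits just above the seat, between the flanks. The force is still the tube's full weight, so I'll lower it in small steps.

Emit:
play_rows:
  motion:
    - {"rx": 0,"ry": 0,"rz": 0,"x": 0,"y": 0,"z": 1,"grip": 30}
    - {"rx": 0,"ry": 0,"rz": 0,"x": 0,"y": 0,"z": 2,"grip": 30}
    - {"rx": 0,"ry": 0,"rz": 0,"x": 0,"y": 0,"z": 2,"grip": 30}

```text
clock: 8.75
eef_pos: [517.4, 241.0, 32.8]
orientation: [-2.558, -1.822, -0.002]
contact_force: [-4.7, -2.2, 10.7]
grip_width: 37.9
```

Emit:
play_rows:
  motion:
    - {"rx": 0,"ry": 0,"rz": 0,"x": 0,"y": 0,"z": -1,"grip": 30}
    - {"rx": 0,"ry": 0,"rz": 0,"x": 0,"y": 0,"z": -1,"grip": 45}
    - {"rx": 0,"ry": 0,"rz": 0,"x": 0,"y": 0,"z": -1,"grip": 60}
    - {"rx": 0,"ry": 0,"rz": 0,"x": 0,"y": 0,"z": -1,"grip": 75}
    - {"rx": 0,"ry": 0,"rz": 0,"x": 0,"y": 0,"z": -1,"grip": 75}
    - {"rx": 0,"ry": 0,"rz": 0,"x": 0,"y": 0,"z": -1,"grip": 75}
  grip_force: 30

```text
clock: 9.5
eef_pos: [517.1, 241.0, 32.3]
orientation: [2.558, 1.823, 0.0]
contact_force: [-0.5, 0.0, -0.5]
grip_width: 75.1
```

```bash
python3 -c "
from go import *
from fit import *
np.set_printoptions(suppress=True,precision=3)
plan([517.9,240.5,170],np.degrees(-.332))
im={n:eyes.camera(n) for n in('top','side')}
C=[cloud(n,im[n][1]) for n in('top','side')]
p=im['side'][0];cv2.imwrite('pics/s5.png',cv2.resize(p[224:384,150:350,::-1],None,fx=3.5,fy=3.5,interpolation=cv2.INTER_CUBIC))"
```

```text
clock 9.5 eef [517.1 241.   32.3] F [-0.5  0.  -0.5] w 75.1 j [-0.96  0.65  0.6   1.93 -0.55  0.72 -0.36]
shift [  -0.2    0.9 -137.7] rot [ 0.   -0.   -0.02]
```

View pics/s5.png

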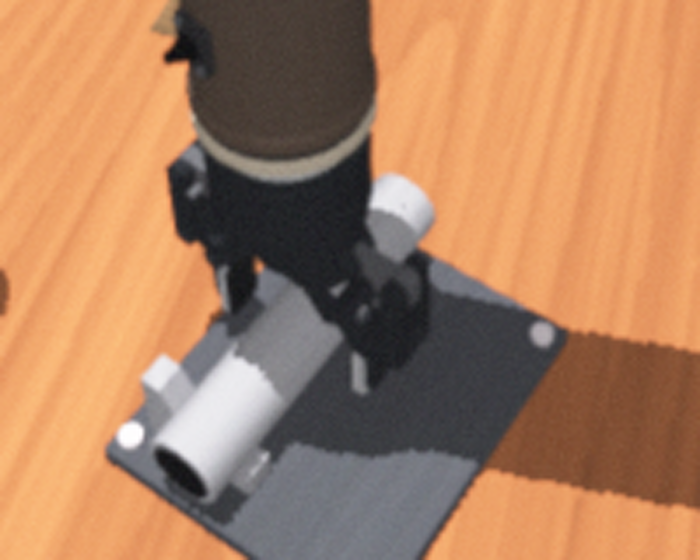

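Released, and the tube rests in both bearers. Retreating upwards.

Emit:
play_rows:
  motion:
    - {"rx": 0,"ry": 0,"rz": 0,"x": 0,"y": 0,"z": -15,"grip": 80}
    - {"rx": 0,"ry": 0,"rz": 0,"x": 0,"y": 0,"z": -45,"grip": 80}
    - {"rx": 0,"ry": 0,"rz": 0,"x": 0,"y": 0,"z": -95,"grip": 85}
    - {"rx": 0,"ry": 0,"rz": 0,"x": 0,"y": 0,"z": -138,"grip": 85}
    - {"rx": 0,"ry": 0,"rz": 0,"x": 0,"y": 0,"z": -138,"grip": 85}

```text
clock: 10.22
eef_pos: [519.1, 241.5, 174.5]
orientation: [-2.559, -1.823, -0.011]
contact_force: [1.0, 0.4, -0.1]
grip_width: 85.0
```

```bash
python3 -c "
from go import *
from fit import *
np.set_printoptions(suppress=True,precision=3)
plan([654,0.3,110],85.5)
im={n:eyes.camera(n) for n in('top','side')}
C=[cloud(n,im[n][1]) for n in('top','side')]
[print(x) for x in fit_tube(C,[518,240.5,-.332],zmin=50)]
[print(x) for x in fit_chock(C,[654,0,-.078])]
"
```

```text
clock 10.22 eef [519.1 241.5 174.5] F [ 1.   0.4 -0.1] w 85.0 j [-1.08  0.46  0.76  1.84 -0.38  0.98 -0.49]
shift [-184.3  206.    64.3] rot [-0.02 -0.42 75.43]
[512.09  222.959  -0.334  47.377   0.001 154.615   0.858]
[518.392 240.362  -0.331  43.614  -0.005 188.663   0.697]
[518.015 239.977  -0.334  45.449   0.001 189.414   0.79 ]
[653.89    1.312  -0.081   0.23    0.545]
[673.677  -1.02   -0.028   0.      0.749]
[653.853   0.892  -0.083   0.24    0.553]
```

Emit:
play_rows:
  motion:
    - {"rx": 0,"ry": 0,"rz": 75.4,"x": -184,"y": 206,"z": 0,"grip": 85}
    - {"rx": 0,"ry": 0,"rz": 75.4,"x": -184,"y": 206,"z": 0,"grip": 85}
    - {"rx": 0,"ry": 0,"rz": 75.4,"x": -184,"y": 206,"z": 0,"grip": 85}
    - {"rx": 0,"ry": 0,"rz": 75.4,"x": -184,"y": 206,"z": 0,"grip": 85}
    - {"rx": 0,"ry": 0,"rz": 75.4,"x": -184,"y": 206,"z": 0,"grip": 85}
    - {"rx": 0,"ry": 0,"rz": 75.4,"x": -184,"y": 206,"z": 30,"grip": 85}
    - {"rx": 0,"ry": 0,"rz": 75.4,"x": -184,"y": 206,"z": 64,"grip": 85}
    - {"rx": 0,"ry": 0,"rz": 75.4,"x": -184,"y": 206,"z": 64,"grip": 85}

```text
clock: 11.32
eef_pos: [649.3, 0.1, 102.5]
orientation: [3.138, -0.121, -0.011]
contact_force: [-0.5, -0.3, 0.6]
grip_width: 85.1
```

```bash
python3 -c "
from go import *
plan([654,0.5,24],85.4)"
```

```text
clock 11.32 eef [6.493e+02 1.000e-01 1.025e+02] F [-0.5 -0.3  0.6] w 85.1 j [-0.68  0.8   0.98  1.7  -0.74  1.06 -1.11]
shift [ 5.2 -1.  78.5] rot [0.11 0.4  0.19]
```

Emit:
play_rows:
  motion:
    - {"rx": 0,"ry": 0,"rz": 0,"x": 1,"y": 0,"z": 0,"grip": 85}
    - {"rx": 0,"ry": 0,"rz": 0,"x": 1,"y": 0,"z": 20,"grip": 85}
    - {"rx": 0,"ry": 0,"rz": 0,"x": 1,"y": 0,"z": 45,"grip": 85}
    - {"rx": 0,"ry": 0,"rz": 0,"x": 1,"y": 0,"z": 65,"grip": 85}
    - {"rx": 0,"ry": 0,"rz": 0,"x": 1,"y": 0,"z": 80,"grip": 85}
    - {"rx": 0,"ry": 0,"rz": 0,"x": 1,"y": 0,"z": 80,"grip": 85}
    - {"rx": 0,"ry": 0,"rz": 0,"x": 1,"y": 0,"z": 80,"grip": 85}

```text
clock: 12.2
eef_pos: [653.1, -0.5, 26.7]
orientation: [3.139, -0.122, 0.001]
contact_force: [0.3, -0.1, -0.3]
grip_width: 84.8
```

```bash
python3 -c "
from go import *
plan([654,0.5,24],85.4)
p,d=eyes.camera('side');cv2.imwrite('pics/s6.png',cv2.resize(p[150:290,140:300,::-1],None,fx=4,fy=4,interpolation=cv2.INTER_CUBIC))"
```

```text
clock 12.2 eef [ 6.531e+02 -5.000e-01  2.670e+01] F [ 0.3 -0.1 -0.3] w 84.8 j [-0.64  0.89  0.89  1.73 -0.84  0.95 -1.05]
shift [ 0.8 -1.1  2.7] rot [ 0.01 -0.04  0.15]
```

View pics/s6.png

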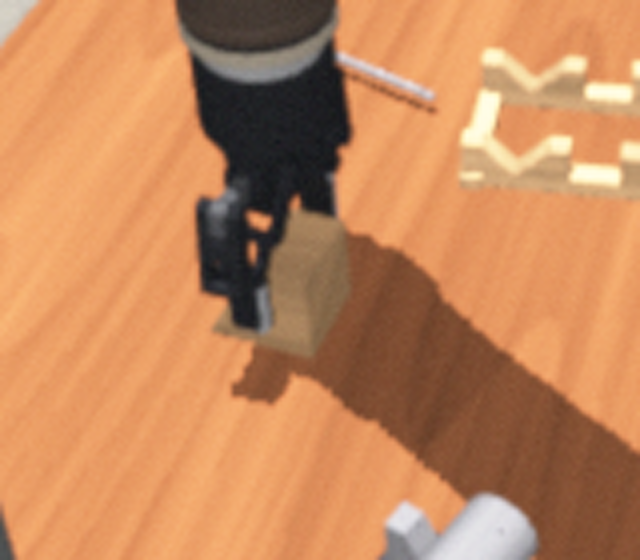

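The fingers straddle the chock, with the near pad at about (260,305). Its slope points towards +x (left, toe at (220,325)). Closing.

Emit:
play_rows:
  motion:
    - {"rx": 0,"ry": 0,"rz": 0,"x": 1,"y": -1,"z": 3,"grip": 75}
    - {"rx": 0,"ry": 0,"rz": 0,"x": 1,"y": -1,"z": 3,"grip": 65}
    - {"rx": 0,"ry": 0,"rz": 0,"x": 1,"y": -1,"z": 3,"grip": 50}
    - {"rx": 0,"ry": 0,"rz": 0,"x": 1,"y": -1,"z": 3,"grip": 45}
    - {"rx": 0,"ry": 0,"rz": 0,"x": 1,"y": -1,"z": 3,"grip": 45}
    - {"rx": 0,"ry": 0,"rz": 0,"x": 1,"y": -1,"z": 3,"grip": 45}
    - {"rx": 0,"ry": 0,"rz": 0,"x": 1,"y": -1,"z": 3,"grip": 45}
  grip_force: 40

```text
clock: 13.12
eef_pos: [654.0, 0.8, 23.6]
orientation: [-3.139, 0.122, -0.001]
contact_force: [-0.4, 0.6, 5.8]
grip_width: 55.5
```

Emit:
play_rows:
  motion:
    - {"rx": 0,"ry": 0,"rz": 0,"x": 0,"y": 0,"z": -20,"grip": 45}
    - {"rx": 0,"ry": 0,"rz": 0,"x": 0,"y": 0,"z": -60,"grip": 45}
    - {"rx": 0,"ry": 0,"rz": 0,"x": 0,"y": 0,"z": -100,"grip": 45}
    - {"rx": 0,"ry": 0,"rz": 0,"x": 0,"y": 0,"z": -140,"grip": 45}
    - {"rx": 0,"ry": 0,"rz": 0,"x": 0,"y": 0,"z": -140,"grip": 45}
    - {"rx": 0,"ry": 0,"rz": 0,"x": 0,"y": 0,"z": -140,"grip": 45}

```text
clock: 13.88
eef_pos: [653.4, 0.9, 163.3]
orientation: [-3.139, 0.122, 0.001]
contact_force: [0.4, 0.6, -0.7]
grip_width: 55.7
```

```bash
python3 -c "
from go import *
from fit import *
np.set_printoptions(suppress=True,precision=3)
c=np.array([518.3,240.4]);a=-.332
t=c+(-60)*np.array([np.cos(a),np.sin(a)]); print(t)
plan([*t,165],90+np.degrees(a))
im={n:eyes.camera(n) for n in('top','side')}
C=[cloud(n,im[n][1]) for n in('top','side')]
p=im['side'][0];cv2.imwrite('pics/s7.png',cv2.resize(p[80:260,140:340,::-1],None,fx=3.3,fy=3.3,interpolation=cv2.INTER_CUBIC))
"
```

```text
[461.576 259.956]
clock 13.88 eef [653.4   0.9 163.3] F [ 0.4  0.6 -0.7] w 55.7 j [-0.71  0.74  1.03  1.65 -0.69  1.16 -1.15]
shift [-211.3 -243.4   -1.5] rot [-0.03  0.02 14.58]
```

View pics/s7.png

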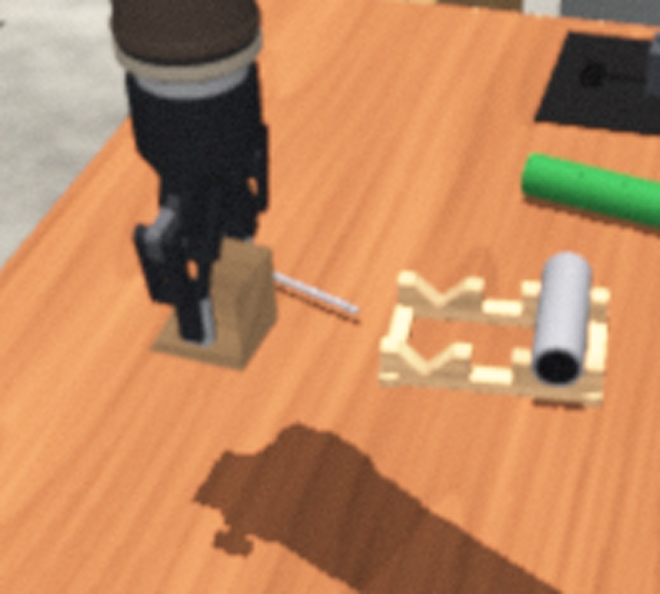

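Emit:
play_rows:
  motion:
    - {"rx": 0,"ry": 0,"rz": 3,"x": -25,"y": -30,"z": 0,"grip": 45}
    - {"rx": 0,"ry": 0,"rz": 6,"x": -65,"y": -75,"z": 0,"grip": 45}
    - {"rx": 0,"ry": 0,"rz": 9,"x": -105,"y": -120,"z": 0,"grip": 45}
    - {"rx": 0,"ry": 0,"rz": 12,"x": -145,"y": -165,"z": 0,"grip": 45}
    - {"rx": 0,"ry": 0,"rz": 14.6,"x": -185,"y": -213,"z": 0,"grip": 45}
    - {"rx": 0,"ry": 0,"rz": 14.6,"x": -211,"y": -243,"z": 0,"grip": 45}
    - {"rx": 0,"ry": 0,"rz": 14.6,"x": -211,"y": -243,"z": 0,"grip": 45}
    - {"rx": 0,"ry": 0,"rz": 14.6,"x": -211,"y": -243,"z": 0,"grip": 45}

```text
clock: 14.98
eef_pos: [462.3, 258.7, 162.9]
orientation: [3.097, -0.52, 0.0]
contact_force: [0.5, -0.9, -1.3]
grip_width: 55.2
```

```bash
python3 -c "
from go import *
plan([461.6,260,45],90+np.degrees(-.332))
"
```

```text
clock 14.97 eef [462.3 258.7 162.9] F [ 0.5 -0.9 -1.3] w 55.2 j [-1.47  0.65  1.26  1.96 -0.71  1.08 -1.8 ]
shift [ -1.1  -1.2 117.9] rot [ 0.07 -0.02 -0.03]
```

Emit:
play_rows:
  motion:
    - {"rx": 0,"ry": 0,"rz": 0,"x": -1,"y": -1,"z": 30,"grip": 45}
    - {"rx": 0,"ry": 0,"rz": 0,"x": -1,"y": -1,"z": 65,"grip": 45}
    - {"rx": 0,"ry": 0,"rz": 0,"x": -1,"y": -1,"z": 95,"grip": 45}
    - {"rx": 0,"ry": 0,"rz": 0,"x": -1,"y": -1,"z": 115,"grip": 45}
    - {"rx": 0,"ry": 0,"rz": 0,"x": -1,"y": -1,"z": 115,"grip": 45}
    - {"rx": 0,"ry": 0,"rz": 0,"x": -1,"y": -1,"z": 115,"grip": 45}
    - {"rx": 0,"ry": 0,"rz": 0,"x": -1,"y": -1,"z": 115,"grip": 45}

```text
clock: 15.85
eef_pos: [462.4, 260.8, 49.3]
orientation: [-3.097, 0.52, -0.002]
contact_force: [-0.2, 0.0, -1.7]
grip_width: 55.3
```

```bash
python3 -c "
from go import *
from fit import *
np.set_printoptions(suppress=True,precision=3)
plan([461.6,260,36],90+np.degrees(-.332))
im={n:eyes.camera(n) for n in('top','side')}
p=im['side'][0];cv2.imwrite('pics/s8.png',cv2.resize(p[224:384,150:350,::-1],None,fx=3.5,fy=3.5,interpolation=cv2.INTER_CUBIC))"
```

```text
clock 15.85 eef [462.4 260.8  49.3] F [-0.2  0.  -1.7] w 55.3 j [-1.34  0.77  1.06  2.04 -0.9   0.89 -1.67]
shift [-0.5  1.  13.2] rot [-0.08 -0.06 -0.02]
```

View pics/s8.png

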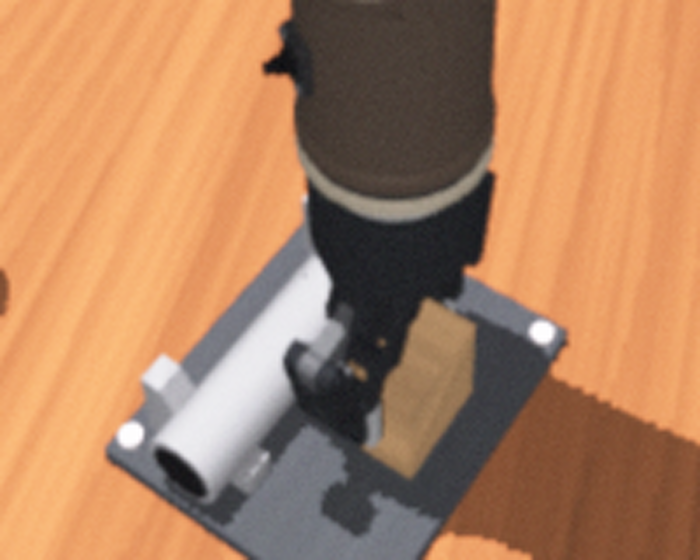

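The chock is over the plate between the bearers, behind the tube. Lowering until it touches.

Emit:
play_rows:
  motion:
    - {"rx": 0,"ry": 0,"rz": 0,"x": 0,"y": 0,"z": 5,"grip": 45}
    - {"rx": 0,"ry": 0,"rz": 0,"x": 0,"y": 0,"z": 10,"grip": 45}
    - {"rx": 0,"ry": 0,"rz": 0,"x": 0,"y": 0,"z": 11,"grip": 45}
    - {"rx": 0,"ry": 0,"rz": 0,"x": 0,"y": 0,"z": 12,"grip": 45}
    - {"rx": 0,"ry": 0,"rz": 0,"x": 0,"y": 0,"z": 12,"grip": 45}

```text
clock: 16.58
eef_pos: [461.7, 260.6, 36.2]
orientation: [3.098, -0.52, -0.0]
contact_force: [0.1, -0.6, -0.6]
grip_width: 55.7
```

Emit:
play_rows:
  motion:
    - {"rx": 0,"ry": 0,"rz": 0,"x": 3,"y": 0,"z": 0.5,"grip": 45}
    - {"rx": 0,"ry": 0,"rz": 0,"x": 6,"y": 0,"z": 0.5,"grip": 45}
    - {"rx": 0,"ry": 0,"rz": 0,"x": 9,"y": 0,"z": 0.5,"grip": 45}
    - {"rx": 0,"ry": 0,"rz": 0,"x": 11,"y": 0,"z": 0.5,"grip": 45}
    - {"rx": 0,"ry": 0,"rz": 0,"x": 12,"y": 0,"z": 0.5,"grip": 45}
    - {"rx": 0,"ry": 0,"rz": 0,"x": 12,"y": 0,"z": 0.5,"grip": 45}

```text
clock: 17.32
eef_pos: [473.0, 256.6, 35.8]
orientation: [-3.098, 0.52, 0.0]
contact_force: [0.5, 0.1, -0.4]
grip_width: 55.3
```

Emit:
play_rows:
  motion:
    - {"rx": 0,"ry": 0,"rz": 0,"x": 1,"y": 0,"z": 0,"grip": 45}
    - {"rx": 0,"ry": 0,"rz": 0,"x": 1,"y": 0,"z": 0,"grip": 45}

```text
clock: 17.58
eef_pos: [474.0, 256.4, 35.8]
orientation: [-3.098, 0.52, -0.0]
contact_force: [0.9, 0.3, -0.0]
grip_width: 55.3
```

```bash
python3 -c "
from go import *
plan([475.8,255.1,36],90+np.degrees(-.332))"
```

```text
clock 17.57 eef [474.  256.4  35.8] F [ 0.9  0.3 -0. ] w 55.3 j [-1.3   0.8   1.02  2.03 -0.92  0.88 -1.64]
shift [ 2.2  0.6 -0.2] rot [-0.   -0.   -0.02]
```

Emit:
play_rows:
  motion:
    - {"rx": 0,"ry": 0,"rz": 0,"x": 1,"y": 0,"z": 0,"grip": 45}
    - {"rx": 0,"ry": 0,"rz": 0,"x": 1,"y": 0,"z": 0,"grip": 45}

```text
clock: 17.82
eef_pos: [475.0, 256.0, 35.8]
orientation: [-3.098, 0.52, -0.0]
contact_force: [0.6, 0.2, -0.6]
grip_width: 55.6
```

Emit:
play_rows:
  motion:
    - {"rx": 0,"ry": 0,"rz": 0,"x": 1,"y": 0,"z": 0,"grip": 45}
    - {"rx": 0,"ry": 0,"rz": 0,"x": 1,"y": 0,"z": 0,"grip": 45}

```text
clock: 18.08
eef_pos: [475.8, 255.8, 35.8]
orientation: [-3.098, 0.52, 0.0]
contact_force: [-1.4, 0.2, -0.3]
grip_width: 55.8
```

Contact is starting at exactly the expected place. One more millimetre to confirm.

Emit:
play_rows:
  motion:
    - {"rx": 0,"ry": 0,"rz": 0,"x": 1,"y": 0,"z": 0,"grip": 45}
    - {"rx": 0,"ry": 0,"rz": 0,"x": 1,"y": 0,"z": 0,"grip": 45}

```text
clock: 18.32
eef_pos: [476.0, 255.7, 35.6]
orientation: [-3.098, 0.519, 0.003]
contact_force: [-4.1, 1.9, 0.9]
grip_width: 55.9
```

```bash
python3 -c "
from go import *
plan([475.8,255.1,36],90+np.degrees(-.332))
im={n:eyes.camera(n) for n in('top','side')}
p=im['side'][0];cv2.imwrite('pics/s9.png',cv2.resize(p[224:384,150:350,::-1],None,fx=3.5,fy=3.5,interpolation=cv2.INTER_CUBIC))"
```

```text
clock 18.32 eef [476.  255.7  35.6] F [-4.1  1.9  0.9] w 55.9 j [-1.29  0.8   1.02  2.02 -0.92  0.88 -1.64]
shift [ 0.   0.6 -0.4] rot [ 0.01  0.1  -0.01]
```

View pics/s9.png

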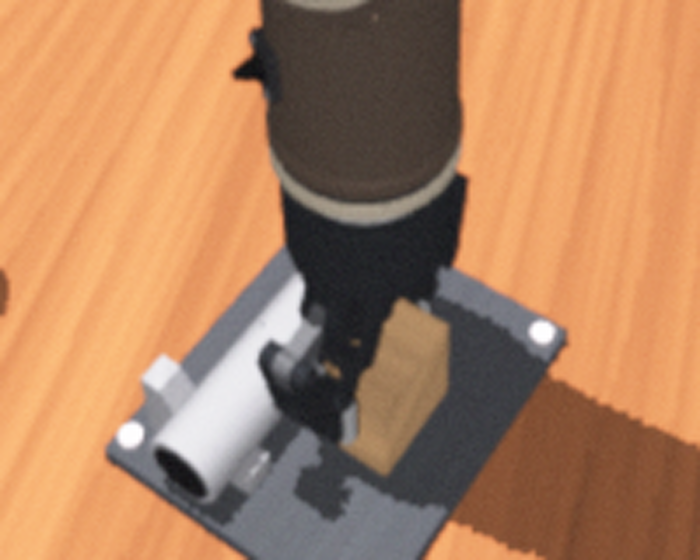

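The slope is pressing on the tube with about 4.5 N. Releasing and retreating.

Emit:
play_rows:
  motion:
    - {"rx": 0,"ry": 0,"rz": 0,"x": -0.5,"y": 0,"z": 0,"grip": 50}
    - {"rx": 0,"ry": 0,"rz": 0,"x": -0.5,"y": 0,"z": 0,"grip": 62}
    - {"rx": 0,"ry": 0,"rz": 0,"x": -0.5,"y": 0,"z": 0,"grip": 72}
    - {"rx": 0,"ry": 0,"rz": 0,"x": -0.5,"y": 0,"z": 0,"grip": 72}
    - {"rx": 0,"ry": 0,"rz": 0,"x": -0.5,"y": 0,"z": 0,"grip": 72}

```text
clock: 19.05
eef_pos: [476.6, 255.4, 35.9]
orientation: [-3.098, 0.52, -0.001]
contact_force: [0.1, -0.6, 0.0]
grip_width: 71.7
```

Emit:
play_rows:
  motion:
    - {"rx": 0,"ry": 0,"rz": 0,"x": 0,"y": 0,"z": -15,"grip": 72}
    - {"rx": 0,"ry": 0,"rz": 0,"x": 0,"y": 0,"z": -40,"grip": 72}
    - {"rx": 0,"ry": 0,"rz": 0,"x": 0,"y": 0,"z": -80,"grip": 72}
    - {"rx": 0,"ry": 0,"rz": 0,"x": -30,"y": 0,"z": -130,"grip": 72}
    - {"rx": 0,"ry": 0,"rz": 0,"x": -60,"y": -40,"z": -170,"grip": 72}
    - {"rx": 0,"ry": 0,"rz": 0,"x": -60,"y": -100,"z": -200,"grip": 72}
    - {"rx": 0,"ry": 0,"rz": 0,"x": -60,"y": -150,"z": -200,"grip": 72}
    - {"rx": 0,"ry": 0,"rz": 0,"x": -60,"y": -150,"z": -200,"grip": 72}

```text
clock: 20.05
eef_pos: [468.4, 421.2, 236.4]
orientation: [-3.1, 0.51, -0.003]
contact_force: [0.3, -0.8, -0.0]
grip_width: 71.8
```

```bash
python3 -c "
from go import *
from fit import *
np.set_printoptions(suppress=True,precision=3)
plan([475.8,255.1,200],90+np.degrees(-.332))
im={n:eyes.camera(n) for n in('top','side')}
C=[cloud(n,im[n][1]) for n in('top','side')]
T=fit_tube(C,[518,240.5,-.332],zmin=50); K=fit_chock(C,[476,255.5,-.332],z0=12,rad=50)
for t,k in zip(T,K):
  print(t);print(k, loc(np.array([[k[0],k[1],0]]),[518.3,240.4,-.332]))
for n in im:
  p=im[n][0];cv2.imwrite(f'pics/e_{n}.png',cv2.resize(p[:,:,::-1],(800,600)))
p=im['side'][0];cv2.imwrite('pics/s10.png',cv2.resize(p[224:384,150:350,::-1],None,fx=3.5,fy=3.5,interpolation=cv2.INTER_CUBIC))"
```

```text
clock 20.05 eef [468.4 421.2 236.4] F [ 0.3 -0.8 -0. ] w 71.8 j [-1.56  0.73  1.25  1.64 -0.71  1.31 -2.08]
shift [ 60.2 155.   36.4] rot [-0.04 -0.09  0.32]
[517.927 239.846  -0.334  53.529   0.002 189.256   0.972]
[485.702 251.676  -0.426   0.284   3.601] [[-34.493   0.036   0.   ]]
[516.555 235.244  -0.337  46.177   0.001 181.883   0.629]
[476.055 254.303  -0.342   1.739   0.51 ] [[-44.47   -0.625   0.   ]]
[517.598 239.793  -0.336  44.249   0.    189.411   0.939]
[477.032 254.332  -0.341   1.479   1.142] [[-43.555  -0.279   0.   ]]
```

View pics/s10.png

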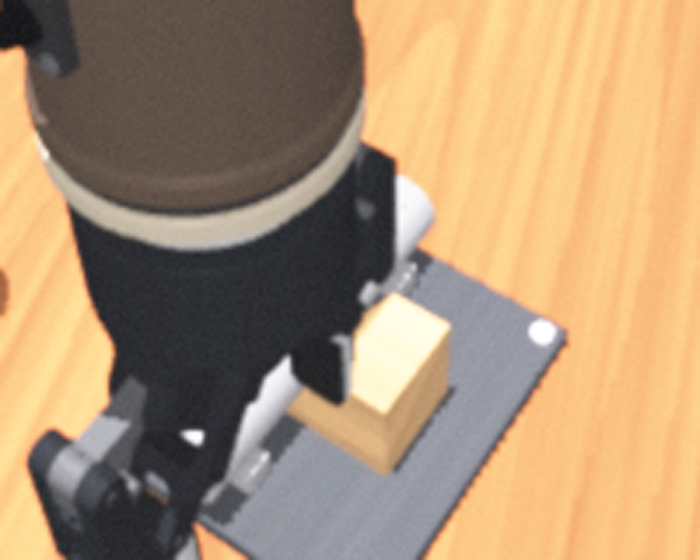

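View pics/e_top.png

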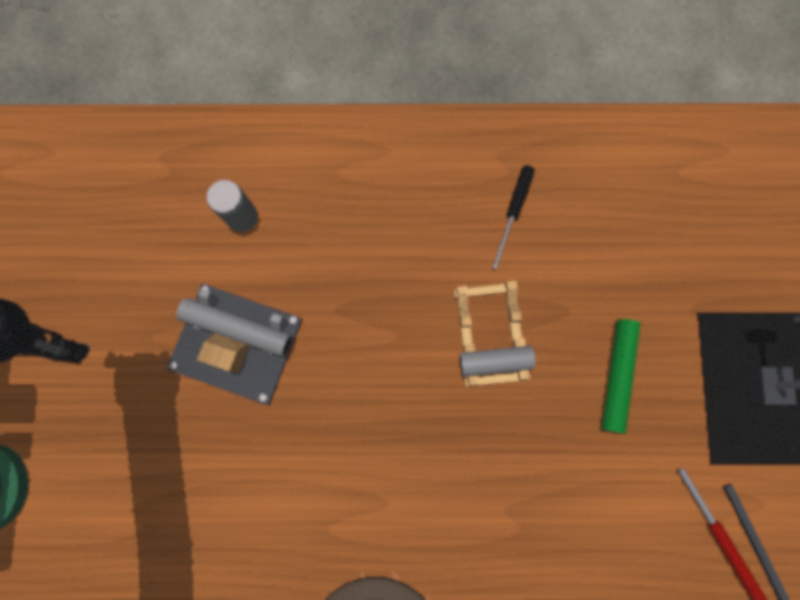

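Clear result: the chock is square against the tube and everything else is where it started. Handing in.

```bash
python3 -c "
from bench import robot
print(robot.hand_in())"
```

```text
the job is handed in; nothing more can be done
None
```

The long tube lies released across both V-bearers, and the chock stands on the base plate on the low side with its slope against the tube. I handed the job in at about 20 s on the clock; it reports no verdict.

**Tube:** After release, the side camera put its centre within about 1 mm of my estimated seat position, at 43.6 mm height against 44 mm, and parallel to the cradle within about 0.01 rad. In the final picture the combined fit gave the same place and angle (44.2 mm height), with the tube centred lengthwise to about 1 mm.

**Chock:** I lowered it onto the plate and pushed it forward in 1 mm steps until it met the tube with about 4.5 N, then released it. The last side-camera fit put it at x -44.5, y -0.6 mm from the seat against the ideal -45, 0. It is square within 0.01 rad and flat on the plate.

**Checks that disagreed:**
- The final top-camera chock fit (x -34.5 mm) had a poor residual of 3.6 mm. I put that down to tube points caught in the fit and relied on the side fit and the measured contact instead.
- The top-camera height for the tube read 53.5 mm, and its residual was not bad. That contradicts both the side view and the seated contact, and I set it aside without explaining it.
- The arm partly hid the tube from the side camera in the last picture, so that single-camera fit was shifted about 5 mm along the tube.

In the last top picture the short tube, can, screwdriver and green look-alike are where they started.

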